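# Fit the tube plate on the shaker, then find the loose hold-down bolt and hold its cap open

## Robot

A 7-joint arm with a two-finger parallel gripper is mounted at the origin on the work surface. World frame = base frame: x ahead of the robot, y to its left, z up, the work surface at z = 0. Lengths are in mm, angles in rad, forces in N, time in s.
With the tool pointing down it reaches from about 350 to 900 mm from the base axis. Payload 19.9 kg.
Tool frame: the origin (TCP) lies between the finger pads; the fingertips stand 19 mm ahead of it and the grasp point (between the pads) is the TCP; z points along the fingers, y is the line along which they close (so a half turn about z gives the same grasp; the last joint's range is limited). The gripper opens to 85 mm and grips with 20 to 120 N. Pads are 22 mm wide; open, the fingers measure 114 mm over their backs; the gripper's body (76 mm by 85 mm) begins 54 mm behind the grasp point. The pads swing forward as they close: fully open they stand 13 mm farther back than shut.
Start: joints at [-1.313, 0.417, -0.01, 1.614, 0.005, 1.111, -0.053], TCP at [183.973, 597.292, 250.26] pointing down, gripper open.
Joint ranges: [-2.81, 2.81], [-0.39, 2.02], [-1.27, 1.25], [0.06, 2.57], [-1.19, 4.33], [0.19, 2], [-2.82, 2.82]. Speed limits (rad/s): [1.89, 1.89, 2.39, 2.39, 3.01, 3.01, 3.01].

## Interface

Orientations are given as a unit quaternion [w, x, y, z].
In Python, from workcell import r gives the robot as it stands.
- The arm moves only by the tool carry_out, never from a script. Its argument "series" is a list of rows, each an object of numbers: "tx", "ty", "tz": the shift along the world's x, y, z each as a share of 0.4 m, from -1 to 1; "spin": the turn about the world's z as a share of 30 degrees, from -1 to 1; "hand": the finger opening in mm, from 0 to 85.4. A call has exactly 8 rows; each row shifts and turns the commanded pose from where the row before left it; what a row does not reach is not made up. A row lasts 1/10 s, in which the tool goes at most 50 mm and 8.59 degrees, less where a joint would pass 70% of its speed; a pose out of reach is approached as far as the arm can. A call with a number of a shift or a turn outside -1 to 1 is refused whole. A call with a gripper value outside its range is refused whole. The fingers move at their own pace and stop on an object; "grip_force" is the grip in N (left out, the last holds). Time passes only in rows, so rows that do not move let the fingers close, or fill a call up. It gives the time, the measured TCP pose, the force, the opening and the grip force at its end, in the units of the state.
- r.state(): the state, without advancing time (a new reading comes with each control period).
- r.read_camera(name): name is "scene" or "top" or "wrist"; returns a dict with "color" (480x640x3 uint8, blue, green, red), "intrinsics" (3x3 intrinsics, pixels), "D" ([k1, k2, p1, p2, k3] as OpenCV has them; the pictures are not rectified), "R" (3x3) and "t" (3): a world point X has camera coordinates R X + t. Camera axes: x right, y down, z forward; pixel columns grow to the right and rows downward; lengths in mm; the calibration is good to about 2 mm. A picture is of the moment at which its call begins. There is no depth.
- r.finish_job(): hands the job in; it is judged then, once.
The state is a dict: "clock": time; "joints": joint angles; "qvel": joint speeds; "joint_efforts": joint torques, N m; "tool_pos": TCP position; "eef_rot": TCP orientation; "wrist_force": force on the tool from outside, world axes, zero at the start; "ft_torque": the same for the moment, N m; "grip_width": opening from 0.0 (shut) to 1.0 (fully open); "grasp_force": force on a finger pad.
Only numpy, scipy, OpenCV 4.12 (cv2) and the standard library are available. Lean on these libraries where they do the work, as an engineer would, in place of code of your own. Each camera call takes 0.05 s, during which the arm holds its last target. There are 200 camera calls.

## Task

Get the shaker ready to run: lift the tube plate by its handle, lower it over the two locating pins of the shaker deck until it lies flush, and let go of it. Then check the three hold-down bolts by tapping lightly on their blue caps until you find the loose one, which sinks under the tap, and lift that bolt's spring-closed cap at least 45 degrees so that I can get my hex key in: finish while still holding it open. Leave the other two caps shut and do not disturb the things standing around.

Things in the scene. Friction and masses are not known exactly. Their poses are not given: they have to be found in the camera images.
- shaker: Orbital shaker, white housing with a dark steel deck on top, fixed to the bench. Origin: under its centre at bench height, z up; +x points to its keypad console (away from the robot, give or take 0.2 rad). The deck is 280 (x) by 310 (y) mm, its top 100 mm above the bench; two locating pins and three capped bolts stand on it.
- nest (a point): Point on the deck's top surface midway between the two locating pins, 15 mm to -x of the shaker's centre; axes as the shaker's. The pins stand at y = +55 and -55 mm from it: steel, 9 mm diameter, 18 mm tall, the upper 8 mm tapered to 4 mm.
- plate: Loose aluminium tube plate, 100 (x) by 140 (y) by 12 mm, 0.42 kg or so, on the bench left of the shaker. Origin: centre of its underside, z up. Two 12 mm through holes at y = +55 and -55 mm fit the pins, either way round. Lifting handle in the middle: black bar 12 mm wide (x), 70 long (y), 10 high, its centre 43 mm above the underside, on posts (10 by 8 mm) at y = +31 and -31 mm.
- bolt_1 (a point): Centre of the cap's top face, 29 mm above the deck, on the bolt in the deck's corner nearest the robot on the +y side; axes as the shaker's. The three bolts look the same and are turned alike; which one is loose changes from run to run. Each is a steel head of 34 mm diameter under a blue cap of 38 mm diameter, 5 mm thick. Bolt 1 stands at x -95, y +120 mm of the shaker.
- bolt_2 (a point): The same point on the bolt in the corner nearest the robot on the -y side (x -95, y -120 mm of the shaker). On every bolt a straight blue thumb tab, 12 mm wide (y), 8 mm thick, sticks out from the cap's +x edge to 46 mm to +x of this point, its mid-height 2.5 mm below this point, with nothing between it and the deck.
- bolt_3 (a point): The same point on the bolt in the middle of the deck's far edge (x +95, y 0 mm of the shaker). On every bolt the cap's hinge axis runs along the shaker's y, 21 mm to -x of this point and 2.5 mm below it: lifted by its tab, the cap swings up and back towards -x. A spring (1 to 2 N at the tab) shuts it when let go.
- loose_bolt (a joint): How far the loose bolt, wherever it stands, is pressed down: 0 at rest, 0.006 m at most. Tapped from above it sinks 4 to 5 mm under about 3 N and springs back; a firm bolt gives less than 1 mm at 6 N.
- loose_cap (a joint): Opening angle of the loose bolt's cap: 0 shut, up to 1.5 rad.
- firm1_cap (a joint): Opening angle of the cap of one of the two firm bolts: 0 shut.
- firm2_cap (a joint): Opening angle of the cap of the other firm bolt: 0 shut.
- firm1_bolt (a joint): How far one of the two firm bolts is pressed down on its stiff rubber bush (12 N per mm): 0 at rest.
- firm2_bolt (a joint): The same for the other firm bolt.
- well_plates: Bystander: loose stack of four white well plates, 86 by 128 by 58 mm, origin at the centre of its underside.
- reagent: Bystander: amber reagent bottle, 64 mm diameter, 130 mm tall, origin at the centre of its underside.
- marker: Bystander: black marker pen lying on the bench, 130 mm long (x), 15 mm thick, origin at the middle of its underside.
Mind the look-alikes: they are no part of the job. Leave any red or yellow look-alike of the plate alone.

How it is judged (in metres and radians):
On the way, in this order (a step that is already met when the one before it is completed fails the run):
1. the tube plate lies flush on the deck over both pins and is let go (horizontal distance between plate and nest below 0.004 m and z of plate in the frame of nest below 0.002 m and angle between plate's own z axis and vertical below 0.03 rad and angle between the x axis of plate and the x axis of nest, either way round below 0.06 rad and contact force between the fingers and plate below 0.1 N), for 0.2 s.
2. the loose bolt is found: it is tapped and sinks, its cap still shut (value of joint loose_bolt above 0.002 m and value of joint loose_cap below 0.15 rad), for 0.03 s.
At the end, for the whole second after the job is handed in: Fingers hold the loose bolt's cap open 0.75 rad or more; the other caps are shut (under 0.15 rad); the plate, not touched, lies over the pins within 4 mm of the nest, under 2 mm off the deck, level; well plates, bottle and marker within 30 mm of where they stood, bottle upright (all of step 1 and value of joint loose_cap above 0.75 rad and contact force between the fingers and anything else above 0.3 N and value of joint each of firm1_cap, firm2_cap below 0.15 rad and distance of each of well_plates, reagent, marker from where it was at the start of the episode below 0.03 m and angle between reagent's own z axis and vertical below 0.2 rad); the arm keeps its last pose, push and grip.
It fails at once if the cap of a firm bolt is opened (over 0.3 rad) (value of joint any of firm1_cap, firm2_cap above 0.3 rad).
It fails at once if a firm bolt is struck hard (pressed 4 mm, about 50 N) (value of joint any of firm1_bolt, firm2_bolt above 0.004 m).
It fails at once if the plate is dropped onto the pins (over 0.35 m/s within 30 mm of the deck) instead of lowered (horizontal distance between plate and nest below 0.03 m and z of plate in the frame of nest below 0.03 m and linear speed of plate above 0.35 m/s).
It fails at once if a bystander is pushed over 30 mm or the bottle knocked over (distance of any of well_plates, reagent, marker from where it was at the start of the episode above 0.03 m or angle between reagent's own z axis and vertical above 0.5 rad).
It also fails if it takes over 61 s, if anything falls off the work surface, if the arm or the gripper's body presses on something with over 40 N, if the wrist force passes 120 N, or if a joint passes its speed limit or range.

## Working session

There is one attempt and no reset: what is moved stays moved. The work goes in short steps, Python scripts to look and compute and a tool call to move; the robot and the scene stay as the last step left them, time stands still between calls to the robot, and variables do not carry over. Pictures are saved under pics/ and viewed, at most 10 in all, crops included, and the job is handed in when it is done.

Besides the shell and the picture viewer there is one more tool, called after "Request:" as name(argument=value, ...), one argument or row to a line, values as JSON. carry_out: Moves the arm, as the interface text tells. Its arguments: {"type":"object","properties":{"series":{"type":"array"},"grip_force":{"type":"number"}},"required":["series"]}

```bash
mkdir -p pics; ls; cat > h.py <<'E'
import numpy as np, cv2
from workcell import r
def pix(c,X):
    p,_=cv2.projectPoints(np.array(X,float).reshape(-1,1,3),cv2.Rodrigues(np.array(c["R"]))[0],np.array(c["t"],float),np.array(c["intrinsics"]),np.array(c["D"]))
    return p.reshape(-1,2)
def ray(c,uv,z):
    u=cv2.undistortPoints(np.array(uv,float).reshape(-1,1,2),np.array(c["intrinsics"]),np.array(c["D"])).reshape(-1,2)
    R=np.array(c["R"]);t=np.array(c["t"]).ravel();C=-R.T@t
    d=np.c_[u,np.ones(len(u))]@R
    return C+d*((z-C[2])/d[:,2])[:,None]
E
python3 - <<'E'
from h import *
for n in("scene","top"):
    c=r.read_camera(n);cv2.imwrite(f"pics/{n}0.png",c["color"]);R=np.array(c["R"]);print(n,-R.T@np.array(c["t"]).ravel())
print(r.state())
E
```

```text
pics
scene [ 944.63997092 -620.18652832  927.84726863]
top [ 258.95943444  -82.28107621 1443.32564309]
{'clock': 0.1, 'joints': array([-1.31348839,  0.41788929, -0.0103375 ,  1.61410764,  0.00468194,
        1.11069476, -0.05300818]), 'qvel': array([ 7.55412771e-04, -1.95378923e-03,  2.98602527e-04, -3.23185857e-03,
        9.01358828e-05,  3.15842225e-03, -1.26318704e-03]), 'joint_efforts': array([-1.45946397e-04, -8.65834379e+01,  6.79706465e-01, -4.35639596e+01,
        1.92125008e-02,  4.96922614e-03,  6.91315267e-05]), 'tool_pos': array([183.88650718, 597.03487264, 249.74090966]), 'eef_rot': array([-5.29227504e-05,  1.48837225e-01,  9.88861563e-01, -5.34816771e-04]), 'wrist_force': array([ 0.05419983,  0.94259273, -1.02456717]), 'ft_torque': array([ 0.02489923, -0.05771265,  0.03371029]), 'grasp_force': 0.0, 'grip_width': 0.9996619931995181}
```

View pics/scene0.png

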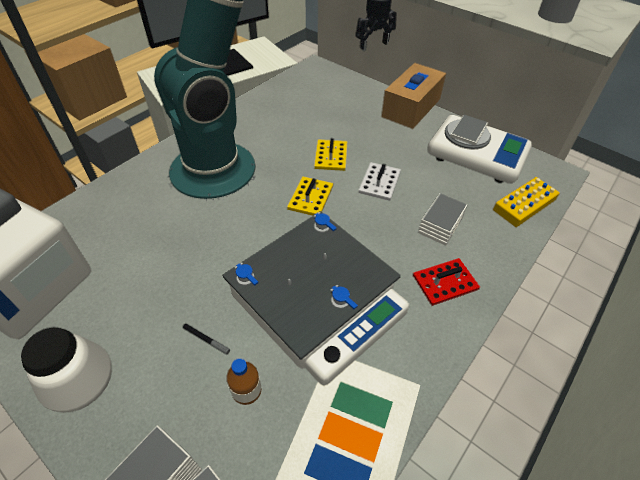

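View pics/top0.png

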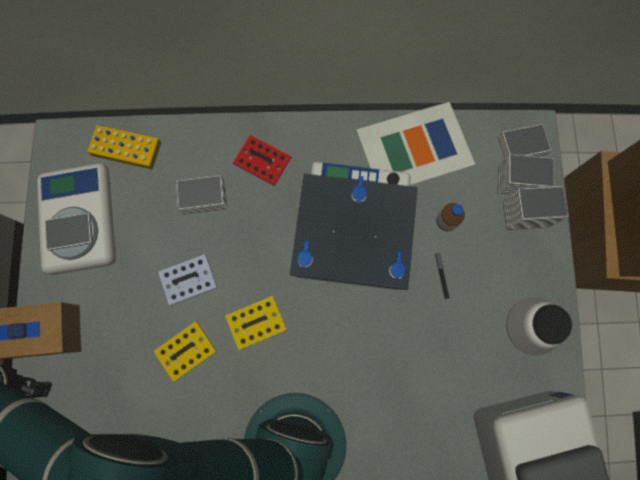

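The top view shows the silver plate at (188,279), the shaker deck at (355,232) with pins near (334,231) and (376,237), and blue caps at (360,190), (305,257) and (398,268). What could be taken for the plate: silver (188,279), yellow (257,322), yellow (186,350), red (262,158). By the description (bare aluminium) it is the silver one. I'll measure it and check it in a close crop.

```bash
python3 - <<'E'
from h import *
c=r.read_camera("top");s=r.read_camera("scene")
im=c["color"];hsv=cv2.cvtColor(im,cv2.COLOR_BGR2HSV)
g=cv2.cvtColor(im,cv2.COLOR_BGR2GRAY)
# plate silhouette
m=np.zeros_like(g);x0,y0,x1,y1=150,245,225,312
sub=(g[y0:y1,x0:x1]>150).astype(np.uint8)*255
m[y0:y1,x0:x1]=sub
cs,_=cv2.findContours(cv2.morphologyEx(m,cv2.MORPH_CLOSE,np.ones((9,9))),cv2.RETR_EXTERNAL,2)
k=max(cs,key=cv2.contourArea);rect=cv2.minAreaRect(k);box=cv2.boxPoints(rect)
P=ray(c,box,12);print("plate corners",P.round(0).tolist());print("ctr",P.mean(0),"edges",[np.linalg.norm(P[i]-P[i-1]).round(1) for i in range(4)])
for i in range(2):
    e=P[i+1]-P[i];print("edge yaw",np.degrees(np.arctan2(e[1],e[0])),np.linalg.norm(e))
# dark bar
dk=np.zeros_like(g);dk[265:295,168:208]=(g[265:295,168:208]<70)*255
n,l,st,ce=cv2.connectedComponentsWithStats(dk);i=1+np.argmax(st[1:,4]);print("bar",st[i],ce[i],ray(c,ce[i],46))
for nm,cc in(("top",c),("scene",s)):
    h=cv2.cvtColor(cc["color"],cv2.COLOR_BGR2HSV);b=cv2.inRange(h,(105,140,90),(125,255,255))
    n,l,st,ce=cv2.connectedComponentsWithStats(b)
    for i in range(1,n):
        if st[i,4]>60:
            print(nm,ce[i].round(1),st[i],ray(cc,ce[i],127)[0].round(1))
big=np.vstack([cv2.resize(im[240:320,145:225],(480,480),interpolation=2),])
sc=cv2.resize(s["color"][150:210,345:415],(560,480),interpolation=2)[:, :]
dk=cv2.resize(im[165:295,285:420],(800-480,480)) 
cv2.imwrite("pics/crop1.png",np.hstack([big,dk]))
E
```

```text
plate corners [[465.0, 377.0, 12.0], [510.0, 250.0, 12.0], [423.0, 216.0, 12.0], [379.0, 342.0, 12.0]]
ctr [444.52349978 296.20290483  12.        ] edges [np.float64(92.8), np.float64(134.8), np.float64(92.9), np.float64(133.1)]
edge yaw -70.6170820811692 134.7680222233596
edge yaw -158.91209501676764 92.86759815975934
bar [173 272  25  13  95] [184.52631579 277.52631579] [[443.45591376 292.93994971  46.        ]]
top [ 87.  182.1] [ 75 169  22  24 258] [694.1 550.2 127. ]
top [359.3 190.1] [352 176  15  26 193] [ 658.  -181.5  127. ]
top [ 45.7 186.2] [ 42 178   9  19  70] [685.8 667.6 127. ]
top [457.4 209.3] [453 205  10  10  79] [ 602.7 -437.6  127. ]
top [304.6 254.8] [297 240  15  27 216] [487.7 -36.6 127. ]
top [397.9 266.4] [391 252  14  27 213] [ 454.2 -274.5  127. ]
top [ 32.3 329.2] [ 26 322  13  15 169] [301.5 669.6 127. ]
top [  3.5 332.3] [  0 326   9  14 109] [292.6 749.7 127. ]
scene [411.5  85.3] [405  81  15   9  70] [315.8 655.9 127. ]
scene [509.1 152.4] [494 134  33  34 440] [731.9 529.5 127. ]
scene [323.8 220.3] [315 213  21  17 184] [487.8 -36.1 127. ]
scene [245.3 272.3] [236 264  22  21 244] [ 453.8 -273.5  127. ]
scene [342.6 295.3] [332 286  26  22 280] [ 658.8 -181.   127. ]
scene [368.1 324.2] [338 296  64  55 642] [ 742.7 -203.1  127. ]
scene [238.6 365.4] [232 359  15  14 167] [ 603.4 -437.3  127. ]
scene [334.7 466.2] [ 304  444   68   36 1519] [ 857.4 -459.5  127. ]
```

View pics/crop1.png

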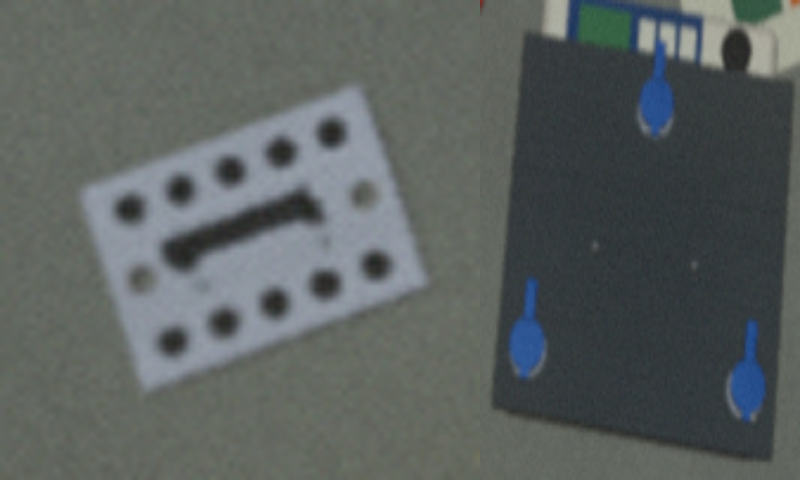

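The crop shows the silver plate with its black bar and through holes at crop (142,278) and (365,194). The deck pins are at crop (595,246) and (695,265). The choice is confirmed, and the caps agree in both cameras to 1 mm. I'm moving over the plate.

Request:
carry_out(
  series=[
    {"tx": 0.0406,"ty": -0.0473,"tz": 0,"spin": -0.11,"hand": 60},
    {"tx": 0.0406,"ty": -0.0473,"tz": 0,"spin": -0.11,"hand": 60},
    {"tx": 0.0406,"ty": -0.0473,"tz": 0,"spin": -0.11,"hand": 60},
    {"tx": 0.0406,"ty": -0.0473,"tz": 0,"spin": -0.11,"hand": 60},
    {"tx": 0.0406,"ty": -0.0473,"tz": 0,"spin": -0.11,"hand": 60},
    {"tx": 0.0406,"ty": -0.0473,"tz": 0,"spin": -0.11,"hand": 60},
    {"tx": 0.0406,"ty": -0.0473,"tz": 0,"spin": -0.11,"hand": 60},
    {"tx": 0.0406,"ty": -0.0473,"tz": 0,"spin": -0.11,"hand": 60},
  ],
)

```text
clock: 1.0
tool_pos: [315.2, 444.3, 250.3]
eef_rot: [0.0, 0.373, 0.928, 0.0]
wrist_force: [-0.4, 0.2, -0.4]
grip_width: 0.702
grasp_force: 0.0
```

Request:
carry_out(
  series=[
    {"tx": 0.0406,"ty": -0.0473,"tz": 0,"spin": -0.11,"hand": 60},
    {"tx": 0.0406,"ty": -0.0473,"tz": 0,"spin": -0.11,"hand": 60},
    {"tx": 0.0406,"ty": -0.0473,"tz": 0,"spin": -0.11,"hand": 60},
    {"tx": 0.0406,"ty": -0.0473,"tz": 0,"spin": -0.11,"hand": 60},
    {"tx": 0.0406,"ty": -0.0473,"tz": 0,"spin": -0.11,"hand": 60},
    {"tx": 0.0406,"ty": -0.0473,"tz": 0,"spin": -0.11,"hand": 60},
    {"tx": 0.0406,"ty": -0.0473,"tz": 0,"spin": -0.11,"hand": 60},
    {"tx": 0.0406,"ty": -0.0473,"tz": 0,"spin": -0.11,"hand": 60},
  ],
)

```text
clock: 1.8
tool_pos: [445.1, 293.0, 250.3]
eef_rot: [-0.0, 0.575, 0.818, -0.0]
wrist_force: [0.3, 0.1, 0.3]
grip_width: 0.706
grasp_force: 0.0
```

```bash
python3 - <<'E'
from h import *
c=r.read_camera("wrist");cv2.imwrite("pics/w1.png",c["color"]);R=np.array(c["R"]);print(-R.T@np.array(c["t"]).ravel())
s=r.state();print(s["tool_pos"],s["eef_rot"],s["wrist_force"],s["clock"],s["joints"])
t=r.read_camera("top")
h=ray(t,[(168.7,286.3),(205.8,272.3)],12);print("holes",h,h.mean(0))
p=ray(t,[(333.5,231.6),(375.7,236.8)],116);print("pins",p,p.mean(0),np.linalg.norm(p[0]-p[1]))
E
```

```text
[417.06754013 372.67676741 374.00742688]
[447.68997228 289.50477259 250.38623061] [ 7.43760113e-04  5.78235116e-01  8.15869829e-01 -1.37592738e-04] [ 2.96546303 -5.53837957 -0.90946549] 1.85 [-0.91088088  0.26054327  0.3292165   1.85213905 -0.09477189  1.04401104
 -0.20662598]
holes [[423.84176015 345.87106436  12.        ]
 [461.95086698 242.62516266  12.        ]] [442.89631356 294.24811351  12.        ]
pins [[ 549.74408231 -111.91943229  116.        ]
 [ 534.35057041 -221.37742516  116.        ]] [ 542.04732636 -166.64842872  116.        ] 110.53511845470356
```

View pics/w1.png

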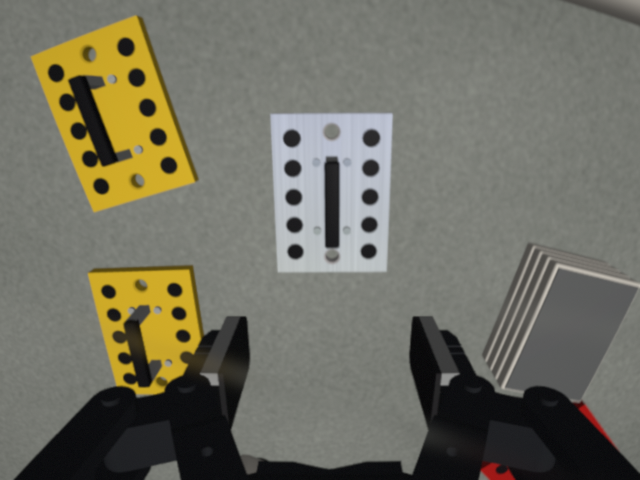

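The wrist view shows the silver plate with its bar running from (331,162) to (332,245), nearly aligned with the pads. The well plates are at (580,330), clear of the path. I'm refining the measurement now that the arm has settled.

```bash
python3 - <<'E'
from h import *
for _ in range(3): c=r.read_camera("wrist")
s=r.state();print(s["tool_pos"],s["eef_rot"],s["qvel"].max(),s["wrist_force"])
g=cv2.cvtColor(c["color"],cv2.COLOR_BGR2GRAY)
m=(g[80:300,240:420]>140).astype(np.uint8)*255
m=cv2.morphologyEx(m,cv2.MORPH_CLOSE,np.ones((35,35)))
k=max(cv2.findContours(m,0,2)[0],key=cv2.contourArea)+np.array([240,80])
q=cv2.approxPolyDP(k,8,True).reshape(-1,2).astype(float);print(q.tolist())
P=ray(c,q,12);print(P.round(1).tolist(),P.mean(0))
for i in range(len(P)):
    e=P[i]-P[i-1];print(np.degrees(np.arctan2(e[1],e[0])),np.linalg.norm(e))
b=((g[140:260,315:350]<60)*255).astype(np.uint8)
n,l,st,ce=cv2.connectedComponentsWithStats(b);i=1+np.argmax(st[1:,4]);print(st[i],ray(c,ce[i]+[315,140],47))
q=s["eef_rot"];a=np.degrees(np.arctan2(q[2],q[1]));print("tool y yaw",2*a-90)
E
```

```text
[443.97110681 294.54493667 250.17076769] [-1.07874972e-04  5.73212290e-01  8.19406892e-01 -6.49535181e-05] 0.0025608914264938177 [-0.05566554  0.29232292  0.65403944]
[[271.0, 114.0], [277.0, 272.0], [386.0, 272.0], [393.0, 115.0]]
[[375.2, 346.0, 12.0], [422.7, 214.5, 12.0], [516.8, 248.7, 12.0], [469.4, 379.5, 12.0]] [446.04493839 297.14951369  12.        ]
-160.45523964018423 100.01426687112054
-70.13165737304699 139.8654402528204
19.993576651361806 100.15941715825528
109.92869689412012 139.08175937196572
[  11   20   13   88 1111] [[444.84536691 300.21534427  47.        ]]
tool y yaw 20.05093203583357
```

Request:
carry_out(
  series=[
    {"tx": 0.0025,"ty": 0.00375,"tz": -0.0739,"spin": 0,"hand": 50},
    {"tx": 0,"ty": 0,"tz": -0.0739,"spin": 0,"hand": 50},
    {"tx": 0,"ty": 0,"tz": -0.0739,"spin": 0,"hand": 50},
    {"tx": 0,"ty": 0,"tz": -0.0739,"spin": 0,"hand": 50},
    {"tx": 0,"ty": 0,"tz": -0.0739,"spin": 0,"hand": 50},
    {"tx": 0,"ty": 0,"tz": -0.0739,"spin": 0,"hand": 50},
    {"tx": 0,"ty": 0,"tz": -0.0739,"spin": 0,"hand": 50},
    {"tx": 0,"ty": 0,"tz": 0,"spin": 0,"hand": 50},
  ],
)

```text
clock: 2.85
tool_pos: [442.9, 295.5, 40.4]
eef_rot: [-0.001, 0.573, 0.82, -0.003]
wrist_force: [-0.5, 1.2, 1.6]
grip_width: 0.585
grasp_force: 0.0
```

Request:
carry_out(
  series=[
    {"tx": 0,"ty": 0,"tz": 0,"spin": 0,"hand": 0},
    {"tx": 0,"ty": 0,"tz": 0,"spin": 0,"hand": 0},
    {"tx": 0,"ty": 0,"tz": 0,"spin": 0,"hand": 0},
    {"tx": 0,"ty": 0,"tz": 0,"spin": 0,"hand": 0},
    {"tx": 0,"ty": 0,"tz": 0,"spin": 0,"hand": 0},
    {"tx": 0,"ty": 0,"tz": 0,"spin": 0,"hand": 0},
    {"tx": 0,"ty": 0,"tz": 0,"spin": 0,"hand": 0},
    {"tx": 0,"ty": 0,"tz": 0,"spin": 0,"hand": 0},
  ],
  grip_force=60,
)

```text
clock: 3.65
tool_pos: [445.5, 296.8, 45.0]
eef_rot: [0.0, 0.573, 0.82, 0.001]
wrist_force: [-2.1, -0.8, 7.7]
grip_width: 0.129
grasp_force: 58.7
```

Request:
carry_out(
  series=[
    {"tx": 0,"ty": 0,"tz": 0.025,"spin": 0,"hand": 0},
    {"tx": 0,"ty": 0,"tz": 0.05,"spin": 0,"hand": 0},
    {"tx": 0,"ty": 0,"tz": 0.06,"spin": 0,"hand": 0},
    {"tx": 0,"ty": 0,"tz": 0.06,"spin": 0,"hand": 0},
    {"tx": 0,"ty": 0,"tz": 0.06,"spin": 0,"hand": 0},
    {"tx": 0,"ty": 0,"tz": 0.06,"spin": 0,"hand": 0},
    {"tx": 0,"ty": 0,"tz": 0.05,"spin": 0,"hand": 0},
    {"tx": 0,"ty": 0,"tz": 0.035,"spin": 0,"hand": 0},
  ],
)

```text
clock: 4.45
tool_pos: [444.9, 296.1, 205.7]
eef_rot: [0.0, 0.573, 0.82, 0.001]
wrist_force: [0.2, -0.2, -4.5]
grip_width: 0.129
grasp_force: 59.2
```

Request:
carry_out(
  series=[
    {"tx": 0.0152,"ty": -0.0722,"tz": 0,"spin": -0.0585,"hand": 0},
    {"tx": 0.0152,"ty": -0.0722,"tz": 0,"spin": -0.0585,"hand": 0},
    {"tx": 0.0152,"ty": -0.0722,"tz": 0,"spin": -0.0585,"hand": 0},
    {"tx": 0.0152,"ty": -0.0722,"tz": 0,"spin": -0.0585,"hand": 0},
    {"tx": 0.0152,"ty": -0.0722,"tz": 0,"spin": -0.0585,"hand": 0},
    {"tx": 0.0152,"ty": -0.0722,"tz": 0,"spin": -0.0585,"hand": 0},
    {"tx": 0.0152,"ty": -0.0722,"tz": 0,"spin": -0.0585,"hand": 0},
    {"tx": 0.0152,"ty": -0.0722,"tz": 0,"spin": -0.0585,"hand": 0},
  ],
)

```text
clock: 5.25
tool_pos: [493.3, 63.8, 203.8]
eef_rot: [-0.0, 0.669, 0.743, 0.0]
wrist_force: [0.3, -0.1, -4.3]
grip_width: 0.125
grasp_force: 59.1
```

```bash
python3 - <<'E'
from h import *
for _ in range(5): c=r.read_camera("wrist")
s=r.state();print(s["tool_pos"],s["eef_rot"],s["wrist_force"],s["ft_torque"],s["grasp_force"],s["grip_width"],s["clock"])
cv2.imwrite("pics/w2.png",c["color"])
E
```

```text
[493.23978944  65.50858753 203.56279599] [-1.96074229e-04  6.68689824e-01  7.43541442e-01  7.41680727e-05] [-0.24844887 -0.07670667 -3.63202225] [0.04726434 0.02896949 0.01221919] 59.1347998380661 0.12334248080377087 5.5
```

View pics/w2.png

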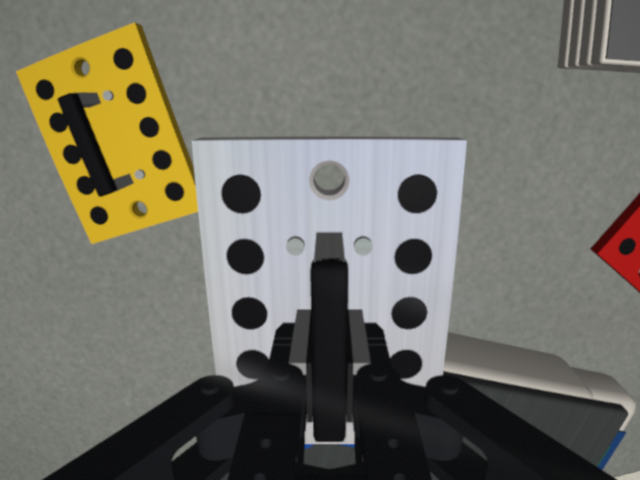

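The wrist view shows the plate held level, with its rear edge from (193,139) to (466,139) and the near hole at (329,180). I'm working out the plate's pose relative to the TCP.

```bash
python3 - <<'E'
from h import *
c=r.read_camera("wrist");s=r.state();T=s["tool_pos"]
g=cv2.cvtColor(c["color"],cv2.COLOR_BGR2GRAY)
# hole ellipse (rim on top face)
roi=(g[150:210,295:365]<165).astype(np.uint8)*255
k=max(cv2.findContours(roi,0,2)[0],key=cv2.contourArea);e=cv2.fitEllipse(k);h=np.array(e[0])+[295,150];print(e)
for z in(166,169,172):
    A,B,H=ray(c,[(192.5,139),(466.5,139),h],z)
    d=A-B;yaw=np.degrees(np.arctan2(*d[1::-1]))
    y=(A+B)/2;print(z,np.linalg.norm(d).round(2),yaw,"edge mid",y-T,"hole",H-T,np.linalg.norm((y-H)[:2]))
q=s["eef_rot"];print("tool y yaw",2*np.degrees(np.arctan2(q[2],q[1]))-90)
# pins from top, subpixel
t=r.read_camera("top");tg=cv2.cvtColor(t["color"],cv2.COLOR_BGR2GRAY).astype(float)
for(u,v)in((334,232),(376,237)):
    w=tg[v-4:v+5,u-4:u+5];w=np.clip(w-np.median(w)-8,0,None);Y,X=np.mgrid[-4:5,-4:5]
    if w.sum()>0:
        p=(u+(w*X).sum()/w.sum(),v+(w*Y).sum()/w.sum());print("pin",p,w.max(),ray(t,p,114))
E
```

```text
((34.1812744140625, 29.329099655151367), (37.29981994628906, 38.634925842285156), 112.86298370361328)
166 102.45 -173.90966024381032 edge mid [ -6.99466818  69.94125429 -37.46671585] hole [ -5.46182271  54.52744181 -37.46671585] 15.489842812545213
169 100.54 -173.90966024381032 edge mid [ -7.02207001  70.19872297 -34.46671585] hole [ -5.5177303   55.07155543 -34.46671585] 15.20178396816942
172 98.64 -173.90966024381035 edge mid [ -7.04947185  70.45619166 -31.46671585] hole [ -5.57363789  55.61566905 -31.46671585] 14.913725123793597
tool y yaw 6.1105708507646455
pin (np.float64(333.07142857142856), np.float64(231.15178571428572)) 32.0 [[ 551.39441065 -110.86845854  114.        ]]
pin (np.float64(375.03370786516854), np.float64(236.26966292134833)) 28.0 [[ 536.20047883 -219.89764077  114.        ]]
```

Request:
carry_out(
  series=[
    {"tx": 0.01556,"ty": -0.0723,"tz": 0,"spin": -0.0588,"hand": 0},
    {"tx": 0.01556,"ty": -0.0723,"tz": 0,"spin": -0.0588,"hand": 0},
    {"tx": 0.01556,"ty": -0.0723,"tz": 0,"spin": -0.0588,"hand": 0},
    {"tx": 0.01556,"ty": -0.0723,"tz": 0,"spin": -0.0588,"hand": 0},
    {"tx": 0.01556,"ty": -0.0723,"tz": 0,"spin": -0.0588,"hand": 0},
    {"tx": 0.01556,"ty": -0.0723,"tz": 0,"spin": -0.0588,"hand": 0},
    {"tx": 0.01556,"ty": -0.0723,"tz": 0,"spin": -0.0588,"hand": 0},
    {"tx": 0.01556,"ty": -0.0723,"tz": 0,"spin": -0.0588,"hand": 0},
  ],
)

```text
clock: 6.4
tool_pos: [543.6, -166.4, 203.3]
eef_rot: [-0.0, 0.755, 0.656, 0.0]
wrist_force: [-0.1, -0.3, -3.5]
grip_width: 0.129
grasp_force: 59.1
```

Request:
carry_out(
  series=[
    {"tx": 0,"ty": 0,"tz": -0.0118,"spin": 0,"hand": 0},
    {"tx": 0,"ty": 0,"tz": -0.0118,"spin": 0,"hand": 0},
    {"tx": 0,"ty": 0,"tz": -0.0118,"spin": 0,"hand": 0},
    {"tx": 0,"ty": 0,"tz": -0.0118,"spin": 0,"hand": 0},
    {"tx": 0,"ty": 0,"tz": -0.0118,"spin": 0,"hand": 0},
    {"tx": 0,"ty": 0,"tz": -0.0118,"spin": 0,"hand": 0},
    {"tx": 0,"ty": 0,"tz": -0.0118,"spin": 0,"hand": 0},
    {"tx": 0,"ty": 0,"tz": 0,"spin": 0,"hand": 0},
  ],
)

```text
clock: 7.2
tool_pos: [543.0, -166.2, 169.6]
eef_rot: [-0.0, 0.755, 0.656, -0.0]
wrist_force: [0.1, 0.1, -4.0]
grip_width: 0.132
grasp_force: 59.1
```

```bash
python3 - <<'E'
from h import *
for _ in range(4): c=r.read_camera("wrist")
s=r.state();print(s["tool_pos"],s["eef_rot"],s["wrist_force"],s["grip_width"],s["clock"])
q=s["eef_rot"];print("tool y yaw",2*np.degrees(np.arctan2(q[2],q[1]))-90)
a=cv2.resize(c["color"][130:240,270:390],(480,440),interpolation=2)
sc=r.read_camera("scene");u,v=pix(sc,s["tool_pos"]-[0,0,45])[0].astype(int)
b=cv2.resize(sc["color"][v-55:v+55,u-40:u+40],(320,440),interpolation=2)
cv2.imwrite("pics/w3.png",np.hstack([a,b]))
E
```

```text
[ 543.3550974  -166.41655671  170.51023181] [1.22357371e-04 7.55141044e-01 6.55562343e-01 6.14744821e-05] [ 0.8374675  -0.11549132 -3.3309666 ] 0.12736936399423432 7.4
tool y yaw -8.075392025194816
```

View pics/w3.png

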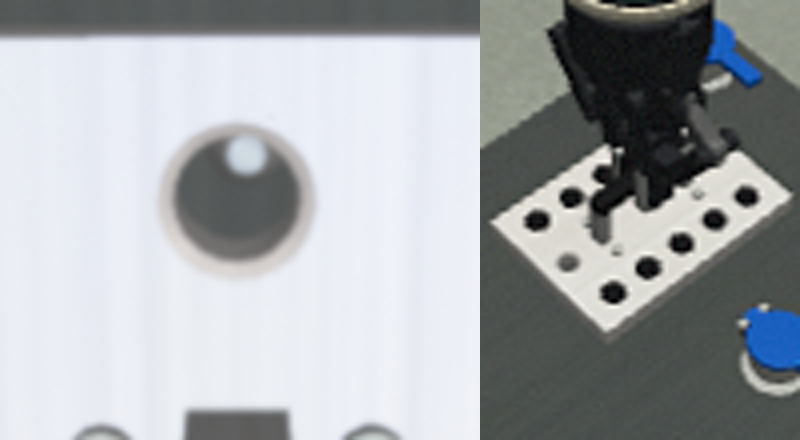

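Through the near hole the pin tip is visible at image (331.5,168.8), inside the hole rim centred at (329.3,180.3). I'm comparing the two by rays.

```bash
python3 - <<'E'
from h import *
c=r.read_camera("wrist");s=r.state();g=cv2.cvtColor(c["color"],cv2.COLOR_BGR2GRAY)
T=s["tool_pos"];th=np.radians(-8.07);ex=np.array([np.cos(th),np.sin(th)]);ey=np.array([-ex[1],ex[0]])
for zt in(-34.5,-33.5):
  H=ray(c,(329.25,180.25),T[2]+zt)[0];P=ray(c,(331.5,168.75),118)[0]
  d=(P-H)[:2];print("pin-hole in plate axes",d@ex,d@ey,"hole",H,"pin",P, "centre by pin",P[:2]-55*ey)
E
```

```text
pin-hole in plate axes 0.9283733552703186 1.462216033810622 hole [ 551.34138494 -111.53896848  136.01831229] pin [ 552.46583493 -110.22156002  118.        ] centre by pin [ 544.74477887 -164.6769114 ]
pin-hole in plate axes 0.928425788267029 1.2771393395089858 hole [ 551.36731462 -111.35571719  137.01831229] pin [ 552.46583493 -110.22156002  118.        ] centre by pin [ 544.74477887 -164.6769114 ]
```

Request:
carry_out(
  series=[
    {"tx": 0.0028,"ty": 0.0031,"tz": 0,"spin": 0,"hand": 0},
    {"tx": 0,"ty": 0,"tz": 0,"spin": 0,"hand": 0},
    {"tx": 0,"ty": 0,"tz": -0.006,"spin": 0,"hand": 0},
    {"tx": 0,"ty": 0,"tz": -0.006,"spin": 0,"hand": 0},
    {"tx": 0,"ty": 0,"tz": -0.006,"spin": 0,"hand": 0},
    {"tx": 0,"ty": 0,"tz": -0.006,"spin": 0,"hand": 0},
    {"tx": 0,"ty": 0,"tz": -0.006,"spin": 0,"hand": 0},
    {"tx": 0,"ty": 0,"tz": -0.006,"spin": 0,"hand": 0},
  ],
)

```text
clock: 8.3
tool_pos: [544.4, -165.1, 155.7]
eef_rot: [-0.0, 0.755, 0.656, -0.0]
wrist_force: [0.2, 0.0, -3.8]
grip_width: 0.124
grasp_force: 59.2
```

Request:
carry_out(
  series=[
    {"tx": 0,"ty": 0,"tz": -0.006,"spin": 0,"hand": 0},
    {"tx": 0,"ty": 0,"tz": -0.006,"spin": 0,"hand": 0},
    {"tx": 0,"ty": 0,"tz": -0.006,"spin": 0,"hand": 0},
    {"tx": 0,"ty": 0,"tz": 0,"spin": 0,"hand": 0},
    {"tx": 0,"ty": 0,"tz": 0,"spin": 0,"hand": 0},
    {"tx": 0,"ty": 0,"tz": 0,"spin": 0,"hand": 0},
    {"tx": 0,"ty": 0,"tz": 0,"spin": 0,"hand": 0},
    {"tx": 0,"ty": 0,"tz": 0,"spin": 0,"hand": 0},
  ],
)

```text
clock: 9.1
tool_pos: [544.4, -165.1, 148.8]
eef_rot: [0.0, 0.755, 0.656, 0.0]
wrist_force: [0.5, -0.3, -3.7]
grip_width: 0.13
grasp_force: 59.1
```

Request:
carry_out(
  series=[
    {"tx": 0,"ty": 0,"tz": -0.003,"spin": 0,"hand": 0},
    {"tx": 0,"ty": 0,"tz": -0.003,"spin": 0,"hand": 0},
    {"tx": 0,"ty": 0,"tz": -0.003,"spin": 0,"hand": 0},
    {"tx": 0,"ty": 0,"tz": 0,"spin": 0,"hand": 0},
    {"tx": 0,"ty": 0,"tz": 0,"spin": 0,"hand": 0},
    {"tx": 0,"ty": 0,"tz": 0,"spin": 0,"hand": 0},
    {"tx": 0,"ty": 0,"tz": 0,"spin": 0,"hand": 0},
    {"tx": 0,"ty": 0,"tz": 0,"spin": 0,"hand": 0},
  ],
)

```text
clock: 9.9
tool_pos: [544.3, -165.1, 145.1]
eef_rot: [-0.0, 0.755, 0.656, -0.0]
wrist_force: [-1.0, -0.2, -2.2]
grip_width: 0.124
grasp_force: 59.4
```

Request:
carry_out(
  series=[
    {"tx": 0,"ty": 0,"tz": -0.001,"spin": 0,"hand": 0},
    {"tx": 0,"ty": 0,"tz": 0,"spin": 0,"hand": 40},
    {"tx": 0,"ty": 0,"tz": 0,"spin": 0,"hand": 40},
    {"tx": 0,"ty": 0,"tz": 0,"spin": 0,"hand": 40},
    {"tx": 0,"ty": 0,"tz": 0,"spin": 0,"hand": 40},
    {"tx": 0,"ty": 0,"tz": 0,"spin": 0,"hand": 40},
    {"tx": 0,"ty": 0,"tz": 0.02,"spin": 0,"hand": 40},
    {"tx": 0,"ty": 0,"tz": 0.03,"spin": 0,"hand": 40},
  ],
)

```text
clock: 10.7
tool_pos: [544.1, -165.1, 165.1]
eef_rot: [-0.0, 0.755, 0.656, -0.0]
wrist_force: [0.8, 0.0, 1.0]
grip_width: 0.468
grasp_force: 0.0
```

Request:
carry_out(
  series=[
    {"tx": 0,"ty": 0,"tz": 0.05,"spin": 0,"hand": 40},
    {"tx": 0,"ty": 0,"tz": 0.05,"spin": 0,"hand": 40},
    {"tx": 0,"ty": 0,"tz": 0.05,"spin": 0,"hand": 40},
    {"tx": 0,"ty": 0,"tz": 0.05,"spin": 0,"hand": 40},
    {"tx": 0,"ty": 0,"tz": 0.05,"spin": 0,"hand": 40},
    {"tx": 0,"ty": 0,"tz": 0,"spin": 0,"hand": 40},
    {"tx": 0,"ty": 0,"tz": 0,"spin": 0,"hand": 0},
    {"tx": 0,"ty": 0,"tz": 0,"spin": 0,"hand": 0},
  ],
)

```text
clock: 11.5
tool_pos: [544.1, -165.0, 264.4]
eef_rot: [-0.0, 0.755, 0.656, -0.0]
wrist_force: [-0.6, -0.7, -0.7]
grip_width: 0.14
grasp_force: 0.0
```

```bash
python3 - <<'E'
from h import *
for _ in range(3): c=r.read_camera("wrist")
s=r.state();print(s["tool_pos"],s["clock"],s["wrist_force"])
cv2.imwrite("pics/w4.png",c["color"])
t=r.read_camera("scene")
h=cv2.cvtColor(c["color"],cv2.COLOR_BGR2HSV);b=cv2.inRange(h,(105,140,90),(125,255,255))
n,l,st,ce=cv2.connectedComponentsWithStats(b)
for i in range(1,n):
    if st[i,4]>200: print(ce[i],st[i],ray(c,ce[i],128))
E
```

```text
[ 544.12525283 -165.03909344  264.21949514] 11.65 [ 0.38298679 -0.42141067  0.31578083]
[200.60625787  34.88807224] [ 147    1  123   69 4762] [[488.75952066 -35.28561053 128.        ]]
[539.74085719 200.71768989] [ 462   69  141  198 6043] [[ 680.35433706 -159.58807227  128.        ]]
[609.06558099 392.87455986] [ 575  362   65   61 2272] [[ 743.16810227 -322.42858911  128.        ]]
[211.10065646 378.37199125] [190 369  48  26 457] [[ 442.60961554 -261.23957341  128.        ]]
```

View pics/w4.png

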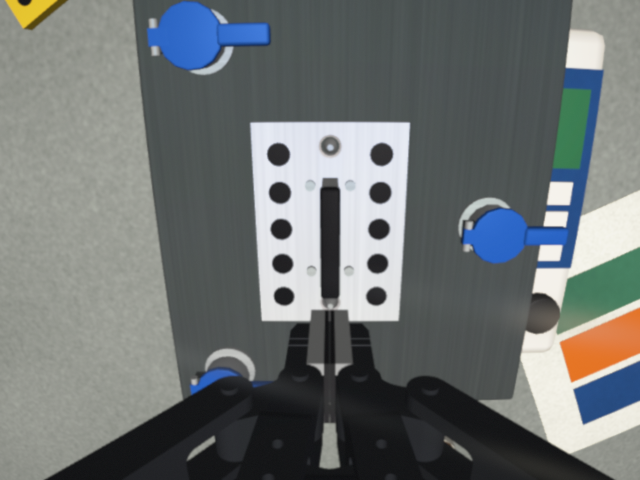

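The wrist view shows the plate seated: the pin is visible inside the near hole at (330,146) and the fingers are clear. Cap 1 is at (190,35) with its tab to (268,35), and cap 3 is at (497,235). I'm going to bolt 1 and turning the fingers to close along the shaker's y.

Request:
carry_out(
  series=[
    {"tx": -0.01296,"ty": 0.0271,"tz": 0,"spin": -0.25,"hand": 0},
    {"tx": -0.01296,"ty": 0.0271,"tz": 0,"spin": -0.25,"hand": 0},
    {"tx": -0.01296,"ty": 0.0271,"tz": 0,"spin": -0.25,"hand": 0},
    {"tx": -0.01296,"ty": 0.0271,"tz": 0,"spin": -0.25,"hand": 0},
    {"tx": -0.01296,"ty": 0.0271,"tz": 0,"spin": -0.25,"hand": 0},
    {"tx": -0.01296,"ty": 0.0271,"tz": 0,"spin": -0.25,"hand": 0},
    {"tx": -0.01296,"ty": 0.0271,"tz": 0,"spin": -0.25,"hand": 0},
    {"tx": -0.01296,"ty": 0.0271,"tz": 0,"spin": -0.25,"hand": 0},
  ],
)

```text
clock: 12.5
tool_pos: [502.6, -78.0, 264.5]
eef_rot: [-0.0, 0.982, 0.187, -0.0]
wrist_force: [-0.4, 0.7, 0.8]
grip_width: 0.006
grasp_force: 0.0
```

Request:
carry_out(
  series=[
    {"tx": -0.01296,"ty": 0.0271,"tz": 0,"spin": -0.25,"hand": 0},
    {"tx": -0.01296,"ty": 0.0271,"tz": 0,"spin": -0.25,"hand": 0},
    {"tx": -0.01296,"ty": 0.0271,"tz": 0,"spin": -0.25,"hand": 0},
    {"tx": -0.01296,"ty": 0.0271,"tz": 0,"spin": -0.25,"hand": 0},
    {"tx": 0,"ty": 0,"tz": -0.075,"spin": 0,"hand": 0},
    {"tx": 0,"ty": 0,"tz": -0.075,"spin": 0,"hand": 0},
    {"tx": 0,"ty": 0,"tz": -0.075,"spin": 0,"hand": 0},
    {"tx": 0,"ty": 0,"tz": -0.025,"spin": 0,"hand": 0},
  ],
)

```text
clock: 13.3
tool_pos: [480.9, -35.1, 162.4]
eef_rot: [0.001, 0.998, -0.07, -0.002]
wrist_force: [0.2, 0.3, 0.4]
grip_width: -0.003
grasp_force: 0.0
```

Request:
carry_out(
  series=[
    {"tx": 0,"ty": 0,"tz": 0,"spin": 0,"hand": 0},
    {"tx": 0,"ty": 0,"tz": -0.01,"spin": 0,"hand": 0},
    {"tx": 0,"ty": 0,"tz": 0,"spin": 0,"hand": 0},
    {"tx": 0,"ty": 0,"tz": 0,"spin": 0,"hand": 0},
    {"tx": 0,"ty": 0,"tz": 0,"spin": 0,"hand": 0},
    {"tx": 0,"ty": 0,"tz": 0,"spin": 0,"hand": 0},
    {"tx": 0,"ty": 0,"tz": 0,"spin": 0,"hand": 0},
    {"tx": 0,"ty": 0,"tz": 0,"spin": 0,"hand": 0},
  ],
)

```text
clock: 14.1
tool_pos: [482.2, -35.0, 160.8]
eef_rot: [-0.0, 0.998, -0.07, 0.0]
wrist_force: [-1.1, 0.7, -0.4]
grip_width: 0.003
grasp_force: 0.0
```

Request:
carry_out(
  series=[
    {"tx": 0,"ty": 0,"tz": -0.01,"spin": 0,"hand": 0},
    {"tx": 0,"ty": 0,"tz": -0.01,"spin": 0,"hand": 0},
    {"tx": 0,"ty": 0,"tz": -0.005,"spin": 0,"hand": 0},
    {"tx": 0,"ty": 0,"tz": -0.0025,"spin": 0,"hand": 0},
    {"tx": 0,"ty": 0,"tz": -0.0025,"spin": 0,"hand": 0},
    {"tx": 0,"ty": 0,"tz": 0,"spin": 0,"hand": 0},
    {"tx": 0,"ty": 0,"tz": 0,"spin": 0,"hand": 0},
    {"tx": 0,"ty": 0,"tz": 0,"spin": 0,"hand": 0},
  ],
)

```text
clock: 14.9
tool_pos: [482.2, -35.0, 148.8]
eef_rot: [-0.0, 0.998, -0.07, 0.0]
wrist_force: [0.8, 0.8, 0.5]
grip_width: -0.003
grasp_force: 0.0
```

Request:
carry_out(
  series=[
    {"tx": 0,"ty": 0,"tz": -0.0025,"spin": 0,"hand": 0},
    {"tx": 0,"ty": 0,"tz": -0.0025,"spin": 0,"hand": 0},
    {"tx": 0,"ty": 0,"tz": 0,"spin": 0,"hand": 0},
    {"tx": 0,"ty": 0,"tz": 0,"spin": 0,"hand": 0},
    {"tx": 0,"ty": 0,"tz": 0,"spin": 0,"hand": 0},
    {"tx": 0,"ty": 0,"tz": 0,"spin": 0,"hand": 0},
    {"tx": 0,"ty": 0,"tz": 0,"spin": 0,"hand": 0},
    {"tx": 0,"ty": 0,"tz": 0,"spin": 0,"hand": 0},
  ],
)

```text
clock: 15.7
tool_pos: [482.4, -35.0, 147.0]
eef_rot: [-0.0, 0.998, -0.07, 0.0]
wrist_force: [-3.3, 0.5, 11.3]
grip_width: -0.0
grasp_force: 5.4
```

Bolt 1 gave 11 N at about 1 mm, so it's firm. Next is bolt 3.

Request:
carry_out(
  series=[
    {"tx": 0,"ty": 0,"tz": 0.1075,"spin": 0,"hand": 0},
    {"tx": 0.061,"ty": -0.0519,"tz": 0,"spin": 0,"hand": 0},
    {"tx": 0.061,"ty": -0.0519,"tz": 0,"spin": 0,"hand": 0},
    {"tx": 0.061,"ty": -0.0519,"tz": 0,"spin": 0,"hand": 0},
    {"tx": 0.061,"ty": -0.0519,"tz": 0,"spin": 0,"hand": 0},
    {"tx": 0.061,"ty": -0.0519,"tz": 0,"spin": 0,"hand": 0},
    {"tx": 0.061,"ty": -0.0519,"tz": 0,"spin": 0,"hand": 0},
    {"tx": 0.061,"ty": -0.0519,"tz": 0,"spin": 0,"hand": 0},
  ],
)

```text
clock: 16.5
tool_pos: [653.8, -181.1, 189.3]
eef_rot: [-0.0, 0.998, -0.07, -0.0]
wrist_force: [-0.6, 1.1, -0.3]
grip_width: 0.002
grasp_force: 0.0
```

Request:
carry_out(
  series=[
    {"tx": 0,"ty": 0,"tz": 0,"spin": 0,"hand": 0},
    {"tx": 0,"ty": 0,"tz": -0.04,"spin": 0,"hand": 0},
    {"tx": 0,"ty": 0,"tz": -0.04,"spin": 0,"hand": 0},
    {"tx": 0,"ty": 0,"tz": -0.01,"spin": 0,"hand": 0},
    {"tx": 0,"ty": 0,"tz": -0.01,"spin": 0,"hand": 0},
    {"tx": 0,"ty": 0,"tz": 0,"spin": 0,"hand": 0},
    {"tx": 0,"ty": 0,"tz": 0,"spin": 0,"hand": 0},
    {"tx": 0,"ty": 0,"tz": 0,"spin": 0,"hand": 0},
  ],
)

```text
clock: 17.3
tool_pos: [653.2, -180.3, 150.2]
eef_rot: [-0.0, 0.998, -0.07, 0.0]
wrist_force: [-0.6, -0.1, 0.7]
grip_width: -0.004
grasp_force: 0.0
```

Going down 3 mm to about 147.

Request:
carry_out(
  series=[
    {"tx": 0,"ty": 0,"tz": -0.0025,"spin": 0,"hand": 0},
    {"tx": 0,"ty": 0,"tz": -0.0025,"spin": 0,"hand": 0},
    {"tx": 0,"ty": 0,"tz": -0.0025,"spin": 0,"hand": 0},
    {"tx": 0,"ty": 0,"tz": 0,"spin": 0,"hand": 0},
    {"tx": 0,"ty": 0,"tz": 0,"spin": 0,"hand": 0},
    {"tx": 0,"ty": 0,"tz": 0,"spin": 0,"hand": 0},
    {"tx": 0,"ty": 0,"tz": 0,"spin": 0,"hand": 0},
    {"tx": 0,"ty": 0,"tz": 0,"spin": 0,"hand": 0},
  ],
)

```text
clock: 18.1
tool_pos: [653.1, -180.4, 147.3]
eef_rot: [-0.0, 0.998, -0.07, 0.0]
wrist_force: [-3.0, 2.4, 9.0]
grip_width: -0.002
grasp_force: 4.4
```

Bolt 3 is firm as well (9 N). That leaves bolt 2, which I'll tap.

Request:
carry_out(
  series=[
    {"tx": 0,"ty": 0,"tz": 0.1075,"spin": 0,"hand": 0},
    {"tx": -0.0731,"ty": -0.0329,"tz": 0,"spin": 0,"hand": 0},
    {"tx": -0.0731,"ty": -0.0329,"tz": 0,"spin": 0,"hand": 0},
    {"tx": -0.0731,"ty": -0.0329,"tz": 0,"spin": 0,"hand": 0},
    {"tx": -0.0731,"ty": -0.0329,"tz": 0,"spin": 0,"hand": 0},
    {"tx": -0.0731,"ty": -0.0329,"tz": 0,"spin": 0,"hand": 0},
    {"tx": -0.0731,"ty": -0.0329,"tz": 0,"spin": 0,"hand": 0},
    {"tx": -0.0731,"ty": -0.0329,"tz": 0,"spin": 0,"hand": 0},
  ],
)

```text
clock: 18.9
tool_pos: [447.0, -272.8, 189.7]
eef_rot: [-0.0, 0.998, -0.07, 0.0]
wrist_force: [0.9, -0.1, -0.5]
grip_width: -0.002
grasp_force: 0.0
```

Request:
carry_out(
  series=[
    {"tx": 0,"ty": 0,"tz": 0,"spin": 0,"hand": 0},
    {"tx": 0,"ty": 0,"tz": -0.04,"spin": 0,"hand": 0},
    {"tx": 0,"ty": 0,"tz": -0.04,"spin": 0,"hand": 0},
    {"tx": 0,"ty": 0,"tz": -0.01,"spin": 0,"hand": 0},
    {"tx": 0,"ty": 0,"tz": -0.01,"spin": 0,"hand": 0},
    {"tx": 0,"ty": 0,"tz": -0.0075,"spin": 0,"hand": 0},
    {"tx": 0,"ty": 0,"tz": 0,"spin": 0,"hand": 0},
    {"tx": 0,"ty": 0,"tz": 0,"spin": 0,"hand": 0},
  ],
)

```text
clock: 19.7
tool_pos: [448.4, -272.5, 146.9]
eef_rot: [-0.0, 0.998, -0.07, 0.0]
wrist_force: [-0.9, 1.0, 1.9]
grip_width: 0.001
grasp_force: 0.8
```

Request:
carry_out(
  series=[
    {"tx": 0,"ty": 0,"tz": -0.0025,"spin": 0,"hand": 0},
    {"tx": 0,"ty": 0,"tz": -0.0025,"spin": 0,"hand": 0},
    {"tx": 0,"ty": 0,"tz": -0.0025,"spin": 0,"hand": 0},
    {"tx": 0,"ty": 0,"tz": 0,"spin": 0,"hand": 0},
    {"tx": 0,"ty": 0,"tz": 0,"spin": 0,"hand": 0},
    {"tx": 0,"ty": 0,"tz": 0,"spin": 0,"hand": 0},
    {"tx": 0,"ty": 0,"tz": 0,"spin": 0,"hand": 0},
    {"tx": 0,"ty": 0,"tz": 0,"spin": 0,"hand": 0},
  ],
)

```text
clock: 20.5
tool_pos: [448.4, -272.5, 143.8]
eef_rot: [0.0, 0.998, -0.07, 0.0]
wrist_force: [1.0, 1.0, 3.3]
grip_width: 0.004
grasp_force: 1.4
```

Bolt 2 sank 4 mm at 3.3 N, so it's the loose one. I'm rising, opening the fingers and moving over its tab.

Request:
carry_out(
  series=[
    {"tx": 0,"ty": 0,"tz": 0.06,"spin": 0,"hand": 0},
    {"tx": 0,"ty": 0,"tz": 0.06,"spin": 0,"hand": 0},
    {"tx": 0.0434,"ty": -0.0061,"tz": 0,"spin": 0,"hand": 34},
    {"tx": 0.0434,"ty": -0.0061,"tz": 0,"spin": 0,"hand": 34},
    {"tx": 0,"ty": 0,"tz": 0,"spin": 0,"hand": 34},
    {"tx": 0,"ty": 0,"tz": 0,"spin": 0,"hand": 34},
    {"tx": 0,"ty": 0,"tz": 0,"spin": 0,"hand": 34},
    {"tx": 0,"ty": 0,"tz": 0,"spin": 0,"hand": 34},
  ],
  grip_force=20,
)

```text
clock: 21.3
tool_pos: [482.4, -277.3, 191.6]
eef_rot: [-0.0, 0.998, -0.071, -0.0]
wrist_force: [0.2, 0.0, -1.0]
grip_width: 0.399
grasp_force: 0.0
```

```bash
python3 - <<'E'
from h import *
c=r.read_camera("wrist");s=r.state();print(s["tool_pos"],s["eef_rot"],s["joints"],s["clock"],s["grip_width"])
cv2.imwrite("pics/w5.png",c["color"])
t=r.read_camera("scene")
for n,cc in(("s",t),):
    b=cv2.inRange(cv2.cvtColor(cc["color"],cv2.COLOR_BGR2HSV),(105,140,90),(125,255,255))
    N,l,st,ce=cv2.connectedComponentsWithStats(b)
    for i in range(1,N):
        if st[i,4]>100: print(ce[i],st[i][4],ray(cc,ce[i],127))
E
```

```text
[ 482.55120655 -277.32651376  191.70226206] [-1.52942157e-04  9.97506842e-01 -7.05696250e-02 -7.20877840e-05] [-0.18146616  0.47969011  0.83928503  1.86419266 -0.42453087  0.9867435
 -0.86963499] 21.35 0.39820370175019354
[509.08636364 152.31363636] 440 [[731.83467633 529.65789152 127.        ]]
[323.85561497 220.34759358] 187 [[488.0475684  -36.08505568 127.        ]]
[247.58552632 274.38815789] 152 [[ 461.85736921 -274.24177206  127.        ]]
[342.58928571 295.28928571] 280 [[ 658.88592538 -181.01311435  127.        ]]
[368.04354588 324.23172628] 643 [[ 742.66405735 -203.31519745  127.        ]]
[238.60479042 365.4251497 ] 167 [[ 603.40533427 -437.26450214  127.        ]]
[334.67763158 466.22368421] 1520 [[ 857.48088482 -459.51023332  127.        ]]
```

View pics/w5.png

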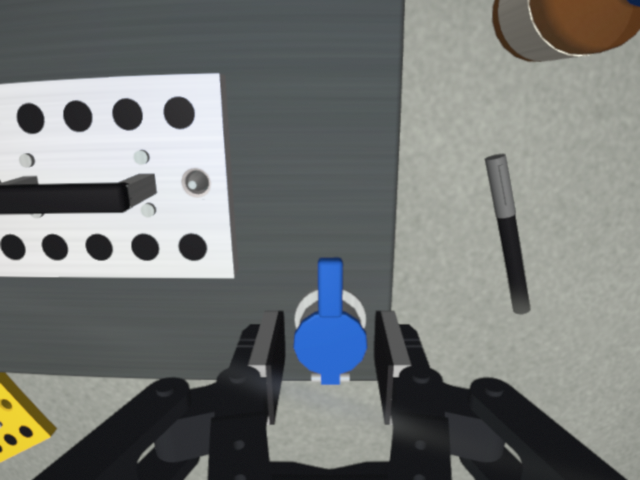

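The wrist view shows the tab at (330,258)-(330,315), centred between the open fingers. The far pin is visible in its hole at (196,181), so the plate is seated. I'm descending and gripping the tab.

Request:
carry_out(
  series=[
    {"tx": 0.0012,"ty": 0,"tz": -0.05,"spin": 0,"hand": 34},
    {"tx": 0,"ty": 0,"tz": -0.05,"spin": 0,"hand": 34},
    {"tx": 0,"ty": 0,"tz": -0.03,"spin": 0,"hand": 34},
    {"tx": 0,"ty": 0,"tz": -0.0268,"spin": 0,"hand": 34},
    {"tx": 0,"ty": 0,"tz": 0,"spin": 0,"hand": 34},
    {"tx": 0,"ty": 0,"tz": 0,"spin": 0,"hand": 34},
    {"tx": 0,"ty": 0,"tz": 0,"spin": 0,"hand": 34},
    {"tx": 0,"ty": 0,"tz": 0,"spin": 0,"hand": 34},
  ],
)

```text
clock: 22.2
tool_pos: [483.7, -277.4, 129.6]
eef_rot: [0.0, 0.998, -0.07, 0.0]
wrist_force: [0.6, -0.1, -0.3]
grip_width: 0.394
grasp_force: 0.0
```

Request:
carry_out(
  series=[
    {"tx": 0,"ty": 0,"tz": 0,"spin": 0,"hand": 0},
    {"tx": 0,"ty": 0,"tz": 0,"spin": 0,"hand": 0},
    {"tx": 0,"ty": 0,"tz": 0,"spin": 0,"hand": 0},
    {"tx": 0,"ty": 0,"tz": 0,"spin": 0,"hand": 0},
    {"tx": 0,"ty": 0,"tz": 0,"spin": 0,"hand": 0},
    {"tx": 0,"ty": 0,"tz": 0,"spin": 0,"hand": 0},
    {"tx": 0,"ty": 0,"tz": 0,"spin": 0,"hand": 0},
    {"tx": 0,"ty": 0,"tz": 0,"spin": 0,"hand": 0},
  ],
  grip_force=25,
)

```text
clock: 23.0
tool_pos: [483.6, -277.5, 129.1]
eef_rot: [0.0, 0.998, -0.07, 0.0]
wrist_force: [1.2, -4.9, 1.2]
grip_width: 0.131
grasp_force: 28.7
```

Request:
carry_out(
  series=[
    {"tx": -0.0011,"ty": 0.0002,"tz": 0.0176,"spin": 0,"hand": 0},
    {"tx": -0.0033,"ty": 0.0005,"tz": 0.0173,"spin": 0,"hand": 0},
    {"tx": -0.0054,"ty": 0.0008,"tz": 0.0168,"spin": 0,"hand": 0},
    {"tx": 0,"ty": 0,"tz": 0,"spin": 0,"hand": 0},
    {"tx": -0.0074,"ty": 0.001,"tz": 0.016,"spin": 0,"hand": 0},
    {"tx": 0,"ty": 0,"tz": 0,"spin": 0,"hand": 0},
    {"tx": 0,"ty": 0,"tz": 0,"spin": 0,"hand": 0},
    {"tx": 0,"ty": 0,"tz": 0,"spin": 0,"hand": 0},
  ],
)

```text
clock: 23.8
tool_pos: [476.2, -276.4, 155.5]
eef_rot: [-0.0, 0.998, -0.07, -0.001]
wrist_force: [-2.2, -5.6, -2.3]
grip_width: 0.13
grasp_force: 28.2
```

Request:
carry_out(
  series=[
    {"tx": -0.0093,"ty": 0.0013,"tz": 0.0149,"spin": 0,"hand": 0},
    {"tx": -0.0111,"ty": 0.0016,"tz": 0.0136,"spin": 0,"hand": 0},
    {"tx": 0,"ty": 0,"tz": 0,"spin": 0,"hand": 0},
    {"tx": -0.0127,"ty": 0.0018,"tz": 0.0121,"spin": 0,"hand": 0},
    {"tx": -0.014,"ty": 0.002,"tz": 0.0105,"spin": 0,"hand": 0},
    {"tx": 0,"ty": 0,"tz": 0,"spin": 0,"hand": 0},
    {"tx": 0,"ty": 0,"tz": 0,"spin": 0,"hand": 0},
    {"tx": 0,"ty": 0,"tz": 0,"spin": 0,"hand": 0},
  ],
)

```text
clock: 24.6
tool_pos: [458.3, -273.9, 176.5]
eef_rot: [0.0, 0.998, -0.07, 0.0]
wrist_force: [1.5, -6.1, 1.7]
grip_width: 0.133
grasp_force: 30.1
```

```bash
python3 - <<'E'
from h import *
c=r.read_camera("wrist");s=r.state();print(s["tool_pos"],s["wrist_force"],s["grasp_force"],s["grip_width"],s["clock"])
t=r.read_camera("scene");u,v=pix(t,s["tool_pos"])[0].astype(int)
a=cv2.resize(c["color"],(400,300));b=cv2.resize(t["color"][v-50:v+50,u-66:u+66],(400,300),interpolation=2)
d=cv2.resize(t["color"][180:400,170:460],(400,300),interpolation=2)
cv2.imwrite("pics/w6.png",np.vstack([np.hstack([a,b]),np.hstack([d,d*0])]))
E
```

```text
[ 458.31047994 -273.83406432  176.45277018] [ 1.43098885 -5.24369036  0.68704774] 30.09356204420328 0.13089387524479043 24.65
```

View pics/w6.png

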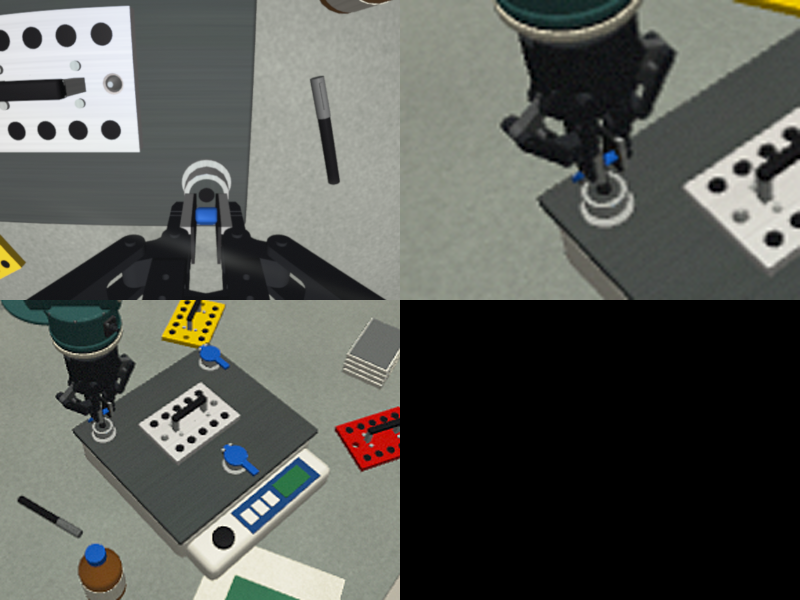

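The pictures show bolt 2's head bare, with the cap held open between the fingers. Caps 1 and 3 are shut, the plate is seated with its pin in the hole, and the bottle, pen and well plates stand as before. The angle from the TCP and hinge positions is about 1.0 rad, so I'm handing in.

```bash
python3 -c "
from workcell import r
print(r.finish_job())"
```

```text
the job is handed in; nothing more can be done
None
```

The job is handed in, with no verdict returned: the plate lies on both pins and is let go, bolt 2 is the loose one (sank 4 mm at 3.3 N; bolts 1 and 3 firm), and the gripper is holding its cap open at about 1.0 rad (57°, worked out from the arm position).

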